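# Put the mixed-up housings into their own inspection nests

## Robot

A 7-joint arm with a two-finger parallel gripper is mounted at the origin on the work surface. World frame = base frame: x ahead of the robot, y to its left, z up, the work surface at z = 0. Lengths are in m, angles in rad, forces in N, time in s.
With the tool pointing down it reaches from about 0.4 to 0.85 m from the base axis. Payload 10.4 kg.
Tool frame: the origin (TCP) lies at the very end of the fingers, on their centre line; the grasp point (between the pads) lies 19 mm behind it (manip.tcp_to_grasp is the z of the grasp point in the tool frame, in m); z points along the fingers, x is the direction in which the jaws open and shut, and the axes are right-handed (so a half turn about z gives the same grasp; the last joint's range is limited). The gripper opens to 85 mm and grips with 20 to 120 N. Pads are 22 mm wide; open, the fingers measure 114 mm over their backs; the gripper's body (76 mm by 85 mm) begins 54 mm behind the grasp point. The pads swing forward as they close: fully open they stand 13 mm farther back than shut.
Start: joints at [-1.37, 0.332, -0.065, 1.46, 0.022, 1.35, -0.088], TCP at [0.139, 0.609, 0.204] pointing down, gripper open.
Joint ranges: [-2.6, 2.6], [-0.5, 2.12], [-1.47, 1.34], [0.16, 2.42], [-1.27, 4.41], [0.06, 2.06], [-2.6, 2.6]. Speed limits (rad/s): [2.22, 2.22, 2.79, 2.79, 3.14, 3.14, 3.14].

## Interface

Orientations are given as a unit quaternion [x, y, z, w].
In Python, from workcell import manip gives the robot as it stands.
- The arm moves only by the tool servo_tool, never from a script. Its argument "moves" is a list of rows, each an object with "travel": the shift along the tool's x, y, z in mm, a list of three; "dr": the turn, a rotation vector about the tool's x, y, z in degrees, a list of three. A call has 1 to 12 rows; each row shifts and turns the commanded pose from where the row before left it, along the tool's axes as they then stand; what a row does not reach is not made up. A row lasts 1/8 s, in which the tool goes at most 62.5 mm and 10.7 degrees, less where a joint would pass 70% of its speed; a pose out of reach is approached as far as the arm can. A call is refused whole if a number of a shift passes 62.5 or a number of a turn 10.7, either way. A call with a gripper value outside its range is refused whole. "claw" is the closure, from 0 (fully open) to 1 (shut), set as the call begins (left out, the last holds). The fingers move at their own pace and stop on an object; "squeeze" is the grip in N (left out, the last holds). Time passes only in rows, so rows that do not move let the fingers close. It gives the time, the measured TCP pose, the force and the opening at its end, in the units of the state.
- manip.get_obs(): the state, without advancing time (a new reading comes with each control period).
- manip.camera(name): name is "side" or "top" or "wrist"; returns the picture (400x640x3 uint8, blue, green, red); there is no depth.
- manip.calibration(name): a dict with "intrinsics" (3x3 intrinsics, pixels), "view" (4x4, takes a point from world to camera coordinates). Camera axes: x right, y down, z forward; pixel columns grow to the right and rows downward; lengths in m; the calibration is good to about 2 mm. A picture is of the moment at which its call begins: read the wrist's pose just before it. calibration takes no time and is no camera call; for the wrist camera it gives the pose at the moment of the call.
- manip.hand_in(): hands the job in, once; it reports no verdict.
The state is a dict: "clock": time; "joint_pos": joint angles; "joint_velocities": joint speeds; "tau": joint torques, N m; "position": TCP position; "ee_rot": TCP orientation; "ft_force": force on the tool from outside, world axes, zero at the start; "torque": the same for the moment, N m; "grip_width": opening from 0.0 (shut) to 1.0 (fully open).
Only numpy, scipy, OpenCV 4.12 (cv2) and the standard library are available. Lean on these libraries where they do the work, as an engineer would, in place of code of your own. Each camera call takes 0.05 s, during which the arm holds its last target. There are 200 camera calls.

## Task

The three capped housings are standing in each other's nests: move each one to the nest whose rim matches its cap colour, parking the first one in the empty white nest while you make the exchange. Keep them upright and set them down gently, never dropping them, so that each ends standing flat on the floor of its own nest, and leave the calibration sphere undisturbed.

Things in the scene. Friction and masses are not known exactly. Their poses are not given: they have to be found in the camera images.
- housing_blue: Loose upright aluminium housing with blue cap, 66 mm tall, 0.17-0.35 kg: foot flange 56 mm diameter, 10 mm thick; neck 30 mm diameter; cylindrical blue cap 36 mm diameter, 38 to 66 mm above the underside (grip it here from above); six dark bolt heads on the flange. Origin: centre of the foot's underside, z up. Starts in a nest of another colour.
- housing_yellow: Loose upright aluminium housing with yellow cap, 66 mm tall, 0.17-0.35 kg: foot flange 56 mm diameter, 10 mm thick; neck 30 mm diameter; cylindrical yellow cap 36 mm diameter, 38 to 66 mm above the underside (grip it here from above); a brass stub to 26 mm from the axis either way along x, 15 to 29 mm up. Origin: centre of the foot's underside, z up. Starts in a nest of another colour.
- housing_red: Loose upright aluminium housing with red cap, 66 mm tall, 0.17-0.35 kg: foot flange 56 mm diameter, 10 mm thick; neck 30 mm diameter; cylindrical red cap 36 mm diameter, 38 to 66 mm above the underside (grip it here from above); three fins 48 mm across, 15 to 32 mm up. Origin: centre of the foot's underside, z up. Starts in a nest of another colour.
- nest_blue: Low round nest, blue rim, black floor, fixed to the bench: outside diameter 92 mm, rim 8 mm thick, top 11 mm above the bench; round recess 76 mm diameter, floor 6 mm above the bench; takes one housing with 10 mm play all round. Home of the blue-capped housing; starts with another in it. Origin: centre of its underside, at bench level, z up.
- nest_yellow: Low round nest, yellow rim, black floor, fixed to the bench: outside diameter 92 mm, rim 8 mm thick, top 11 mm above the bench; round recess 76 mm diameter, floor 6 mm above the bench; takes one housing with 10 mm play all round. Home of the yellow-capped housing; starts with another in it. Origin: centre of its underside, at bench level, z up.
- nest_red: Low round nest, red rim, black floor, fixed to the bench: outside diameter 92 mm, rim 8 mm thick, top 11 mm above the bench; round recess 76 mm diameter, floor 6 mm above the bench; takes one housing with 10 mm play all round. Home of the red-capped housing; starts with another in it. Origin: centre of its underside, at bench level, z up.
- nest_white: Low round nest, white rim, black floor, fixed to the bench: outside diameter 92 mm, rim 8 mm thick, top 11 mm above the bench; round recess 76 mm diameter, floor 6 mm above the bench; takes one housing with 10 mm play all round. The spare: starts empty, home of no housing. Origin: centre of its underside, at bench level, z up.
- ref_sphere: Calibration sphere, loose, standing among the nests and not to be disturbed: dark round steel base 60 mm diameter and 14 mm high, thin steel post, white ceramic ball 25 mm diameter; 75 mm tall overall. Origin: centre of the underside of its base; z up.

How it is judged:
On the way:
1. one of the housings stands in the white spare nest (((horizontal distance between housing_blue and nest_white below 0.012 m and z of housing_blue in the frame of nest_white between 0.003 and 0.009 m and angle between housing_blue's own z axis and vertical below 0.1 rad) or (horizontal distance between housing_yellow and nest_white below 0.012 m and z of housing_yellow in the frame of nest_white between 0.003 and 0.009 m and angle between housing_yellow's own z axis and vertical below 0.1 rad) or (horizontal distance between housing_red and nest_white below 0.012 m and z of housing_red in the frame of nest_white between 0.003 and 0.009 m and angle between housing_red's own z axis and vertical below 0.1 rad))), for 0.2 s.
At the end, for the whole second after the job is handed in: Each housing stands in the nest of its own colour: axis within 12 mm of the nest's centre, underside on the nest's floor (within 3 mm), upright within 0.1 rad, at rest and released (horizontal distance between housing_blue and nest_blue below 0.012 m and z of housing_blue in the frame of nest_blue between 0.003 and 0.009 m and angle between each of housing_blue, housing_yellow, housing_red's own z axis and vertical below 0.1 rad and linear speed of each of housing_blue, housing_yellow, housing_red below 0.02 m/s and angular speed of each of housing_blue, housing_yellow, housing_red below 0.2 rad/s and contact force between each of housing_blue, housing_yellow, housing_red and the fingers below 0.1 N and horizontal distance between housing_yellow and nest_yellow below 0.012 m and z of housing_yellow in the frame of nest_yellow between 0.003 and 0.009 m and horizontal distance between housing_red and nest_red below 0.012 m and z of housing_red in the frame of nest_red between 0.003 and 0.009 m); the robot touches nothing.
It fails at once if the calibration sphere is shifted by more than 10 mm or tipped (distance of ref_sphere from where it was at the start of the episode above 0.01 m or angle between ref_sphere's own z axis and vertical above 0.2 rad).
It fails at once if a housing is dropped: in the air touching nothing, its underside more than 25 mm above the bench ((height (world z) of housing_blue above 0.025 m and contact force between housing_blue and anything else below 0.001 N) or (height (world z) of housing_yellow above 0.025 m and contact force between housing_yellow and anything else below 0.001 N) or (height (world z) of housing_red above 0.025 m and contact force between housing_red and anything else below 0.001 N)).
It fails at once if a housing is tipped over (more than 0.6 rad) (angle between any of housing_blue, housing_yellow, housing_red's own z axis and vertical above 0.6 rad).
It also fails if it takes over 99 s, if anything falls off the work surface, if the arm or the gripper's body presses on something with over 40 N, if the wrist force passes 120 N, or if a joint passes its speed limit or range.

## Working session

There is one attempt and no reset: what is moved stays moved. The work goes in short steps, Python scripts to look and compute and a tool call to move; the robot and the scene stay as the last step left them, time stands still between calls to the robot, and variables do not carry over. Pictures are saved under pics/ and viewed, on a budget of 14 in all, crops included, one or two more only if the job needs it, and the job is handed in when it is done.

Besides the shell and the picture viewer there is one more tool, called as name(argument=value, ...) on one line, values as JSON. servo_tool: Moves the arm, as the interface text tells. Its arguments: {"type":"object","properties":{"moves":{"type":"array","items":{"type":"object","properties":{"travel":{"type":"array","items":{"type":"number"}},"dr":{"type":"array","items":{"type":"number"}}}}},"claw":{"type":"number"},"squeeze":{"type":"number"}},"required":["moves"]}

```bash
mkdir -p pics; ls; python3 - <<'E'
from workcell import manip
import cv2,numpy as np
np.set_printoptions(precision=4,suppress=True)
o=manip.get_obs();print(o)
print(manip.tcp_to_grasp)
a=manip.camera("top");b=manip.camera("side")
cv2.imwrite("pics/top0.png",a);cv2.imwrite("pics/side0.png",b)
for n in("top","side","wrist"):
    c=manip.calibration(n);print(n,c["intrinsics"],c["view"])
E
```

```text
pics
{'clock': 0.0, 'joint_pos': array([-1.3697,  0.3329, -0.0647,  1.461 ,  0.0216,  1.35  , -0.0885]), 'joint_velocities': array([-0.0013,  0.0001, -0.0012, -0.0006, -0.0007, -0.0008, -0.0009]), 'tau': array([ -0.0008, -62.5439,   0.0489, -39.1605,   0.0163,   0.0098,
        -0.    ]), 'position': array([0.1386, 0.609 , 0.2036]), 'ee_rot': array([ 0.7816,  0.6238, -0.0006,  0.0005]), 'ft_force': array([1.2332, 0.207 , 0.6207]), 'torque': array([-0.0554,  0.0631, -0.0111]), 'grip_width': 0.9991327485708023}
-0.0187
top [[508.6533   0.     317.0197]
 [  0.     508.6533 199.2832]
 [  0.       0.       1.    ]] [[ 0.0096 -0.9996  0.0262 -0.0036]
 [-0.9945 -0.0123 -0.1041  0.5635]
 [ 0.1044 -0.025  -0.9942  0.9545]
 [ 0.      0.      0.      1.    ]]
side [[414.3126   0.     320.868 ]
 [  0.     414.3126 199.4664]
 [  0.       0.       1.    ]] [[ 0.8252 -0.5647 -0.0123 -0.4408]
 [-0.4022 -0.5722 -0.7147  0.2459]
 [ 0.3966  0.5948 -0.6993  0.6503]
 [ 0.      0.      0.      1.    ]]
wrist [[332.1125   0.     318.2045]
 [  0.     332.1125 200.4024]
 [  0.       0.       1.    ]] [[ 0.222   0.975  -0.0002 -0.6251]
 [ 0.9332 -0.2124  0.2899 -0.0371]
 [ 0.2826 -0.0645 -0.9571  0.3789]
 [ 0.      0.      0.      1.    ]]
```

View pics/top0.png

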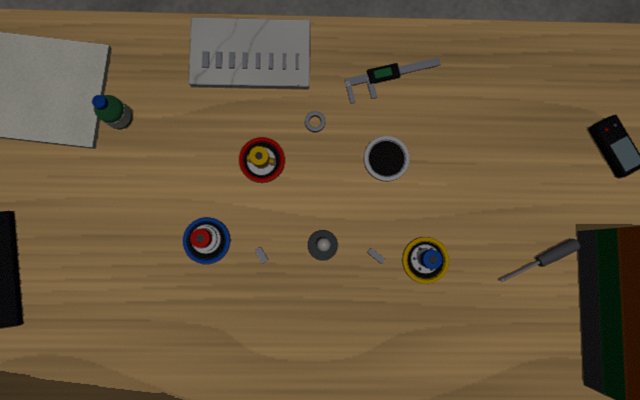

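View pics/side0.png

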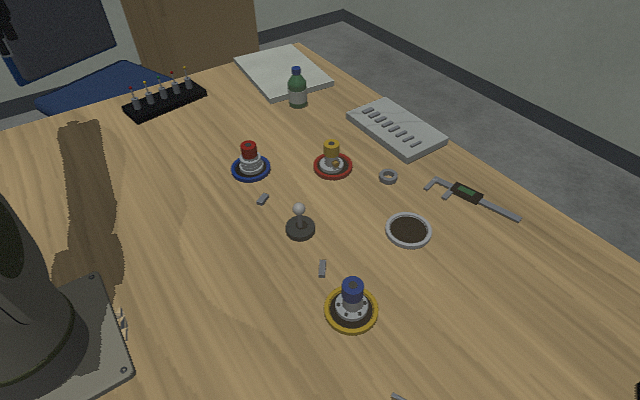

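The top view shows the yellow housing in the red nest (262,160), the red housing in the blue nest (206,240) and the blue housing in the yellow nest (425,260). The white nest (386,158) is empty and the sphere is at (322,245). The side view agrees.

```bash
cat > h.py <<'E'
import cv2,numpy as np
from workcell import manip
from scipy.spatial.transform import Rotation as R
np.set_printoptions(precision=4,suppress=True)
HUE={'red':[(0,8),(172,180)],'yellow':[(18,33)],'blue':[(105,130)]}
def ray(c,uv,z):
    K,V=c["intrinsics"],c["view"];Rm,t=V[:3,:3],V[:3,3]
    o=-Rm.T@t;d=Rm.T@np.linalg.solve(K,[uv[0],uv[1],1.])
    return o+d*(z-o[2])/d[2]
def proj(c,p):
    q=c["view"][:3]@np.append(p,1);q=c["intrinsics"]@q;return q[:2]/q[2]
def mask(im,col,s=130,v=50):
    h=cv2.cvtColor(im,cv2.COLOR_BGR2HSV);m=np.zeros(h.shape[:2],np.uint8)
    if col=='white': return cv2.inRange(h,(0,0,120),(180,60,255))
    for a,b in HUE[col]: m|=cv2.inRange(h,(a,s,v),(b,255,255))
    return m
def blobs(m,n=4):
    cs=cv2.findContours(m,cv2.RETR_EXTERNAL,cv2.CHAIN_APPROX_NONE)[0]
    return sorted([c for c in cs if len(c)>10],key=lambda c:-cv2.contourArea(cv2.convexHull(c)))[:n]
def cen(c):
    M=cv2.moments(cv2.convexHull(c));return np.array([M['m10'],M['m01']])/M['m00']
def local(xy):   # shift to a world xy, in tool mm
    o=manip.get_obs();r=R.from_quat(o["ee_rot"]);d=np.append(np.array(xy)-o["position"][:2],0)
    return r.inv().apply(d)*1000
E
python3 - <<'E'
from h import *
for n in("top","side"):
    im=cv2.imread(f"pics/{n}0.png");c=manip.calibration(n)
    for col in('red','yellow','blue','white'):
        for b in blobs(mask(im,col,110 if col=='yellow' else 130)):
            u=cen(b);x,y,w,h=cv2.boundingRect(b)
            if w<12 or u[1]<90 : continue
            print(n,col,u,(w,h),"rim",ray(c,u,.011)[:2],"cap",ray(c,u,.058)[:2])
    
c=manip.calibration("top");print("sphere",ray(c,(322,245),.062))
r=R.from_quat(manip.get_obs()["ee_rot"]);print(r.as_matrix())
E
```

```text
top red [261.4114 159.4047] (46, 46) rim [0.6436 0.1131] cap [0.6349 0.109 ]
top red [199.6597 237.7956] (20, 19) rim [0.4874 0.2296] cap [0.4861 0.22  ]
top yellow [314.6843 206.1658] (640, 391) rim [0.5518 0.0066] cap [0.5475 0.0076]
top blue [205.9721 240.2635] (47, 46) rim [0.4827 0.2172] cap [0.4817 0.2082]
top blue [432.3292 259.0219] (20, 19) rim [ 0.4506 -0.2249] cap [ 0.4511 -0.213 ]
top blue [ 98.5 101. ] (14, 13) rim [0.7566 0.4387] cap [0.7427 0.4193]
top white [386.5571 157.7857] (45, 44) rim [ 0.6504 -0.1359] cap [ 0.6415 -0.1282]
top white [205.9209 240.9412] (20, 26) rim [0.4814 0.2173] cap [0.4805 0.2083]
top white [259.929  167.9684] (25, 11) rim [0.6263 0.1157] cap [0.6185 0.1115]
side red [332.5171 165.8152] (38, 27) rim [0.6378 0.1036] cap [0.6047 0.0578]
side red [248.3438 149.0757] (17, 19) rim [0.5077 0.2731] cap [0.4845 0.2143]
side yellow [350.7235 310.0368] (55, 50) rim [ 0.4451 -0.2183] cap [ 0.4268 -0.2395]
side yellow [331.0152 147.7382] (17, 19) rim [0.6747 0.1614] cap [0.6387 0.1112]
side blue [249.9029 168.1385] (38, 26) rim [0.4775 0.2066] cap [0.4566 0.1529]
side blue [95.7494 97.7113] (73, 30) rim [0.2605 0.7427] cap [0.2563 0.648 ]
side blue [351.1048 282.7715] (21, 16) rim [ 0.4784 -0.1759] cap [ 0.4574 -0.2003]
side white [397.0434 126.123 ] (103, 61) rim [0.8664 0.1375] cap [0.8158 0.0891]
side white [408.3226 228.5063] (47, 34) rim [ 0.6479 -0.1394] cap [ 0.614  -0.1666]
side white [349.8589 307.0107] (33, 25) rim [ 0.4474 -0.213 ] cap [ 0.4288 -0.2346]
sphere [ 0.475  -0.0067  0.062 ]
[[ 0.222   0.9751 -0.0003]
 [ 0.9751 -0.222  -0.0013]
 [-0.0013  0.     -1.    ]]
```

servo_tool(moves=[{"travel": [-15,20,0]},{"travel": [-30,42,0]},{"travel": [-30,42,0]},{"travel": [-30,42,0]},{"travel": [-30,42,0]},{"travel": [-30,42,0]},{"travel": [-30,42,0]},{"travel": [-30,42,0]},{"travel": [-30,42,0]},{"travel": [-30,42,0]},{"travel": [-15,20,0]},{"travel": [-2,9,0]}], claw=0)

```text
$.moves[0]: bad value
```

```bash
cat >> h.py <<'E'
def wlook(name,cap,nest):
    manip.camera("wrist")  # settle
    c=manip.calibration("wrist");im=manip.camera("wrist");cv2.imwrite(f"pics/{name}.png",im)
    for col,z in((cap,.058),(nest,.011)):
        if not col: continue
        for b in blobs(mask(im,col,110),3):
            x,y,w,h=cv2.boundingRect(b)
            if w<20 or w>300: continue
            p=ray(c,cen(b),z);print(col,cen(b),(x,y,w,h),"world",p,"local",local(p[:2]))
E
python3 -c "
from h import *
o=manip.get_obs();print(o['clock'],o['position'],o['ee_rot'],o['ft_force'])
wlook('w1','red','blue')"
```

```text
0.1 [0.1386 0.609  0.2037] [ 0.7817  0.6237 -0.0005  0.0004] [ 0.1441 -0.1577  0.2206]
blue [601.2641 178.8482] (536, 68, 104, 235) world [0.219  0.9159 0.011 ] local [316.9188  10.3569  -0.2656]
```

View pics/w1.png

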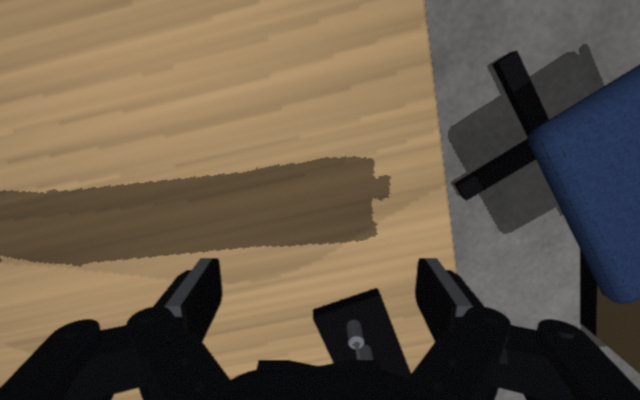

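The call was refused because it needs "dr". The wrist picture shows that the fingers take up the bottom (rows 260+, columns 200–440), so objects ahead in +y of the tool are visible.

servo_tool(moves=[{"travel": [-15,20,0],"dr": [0,0,0]},{"travel": [-30,40,0],"dr": [0,0,0]},{"travel": [-30,40,0],"dr": [0,0,0]},{"travel": [-30,40,0],"dr": [0,0,0]},{"travel": [-30,40,0],"dr": [0,0,0]},{"travel": [-30,40,0],"dr": [0,0,0]},{"travel": [-30,40,0],"dr": [0,0,0]},{"travel": [-30,40,0],"dr": [0,0,0]},{"travel": [-30,30,0],"dr": [0,0,0]},{"travel": [-30,15,0],"dr": [0,0,0]},{"travel": [-15,10,0],"dr": [0,0,0]},{"travel": [-2,0,0],"dr": [0,0,0]}], claw=0)

```text
clock: 1.7
position: [0.418, 0.2359, 0.2045]
ee_rot: [0.782, 0.623, 0.0, -0.0]
ft_force: [0.1, -0.1, 0.3]
grip_width: 1.0
```

```bash
python3 -c "
from h import *
o=manip.get_obs();print(o['clock'],o['position'],o['ee_rot'],o['ft_force'])
wlook('w2','red','blue')"
```

```text
1.7 [0.418  0.2359 0.2045] [ 0.782   0.6233  0.0002 -0.0001] [ 0.0586 -0.0849  0.3439]
red [263.7891 346.0331] (231, 320, 69, 54) world [0.5947 0.1331 0.058 ] local [-62.4748 196.0199  -0.0655]
red [313.1534 245.9435] (297, 225, 34, 42) world [0.4855 0.2165 0.058 ] local [-5.2029 71.0913 -0.0167]
blue [313.5861 222.4766] (276, 188, 76, 68) world [0.4775 0.2183 0.011 ] local [-5.2658 62.8434 -0.015 ]
```

View pics/w2.png

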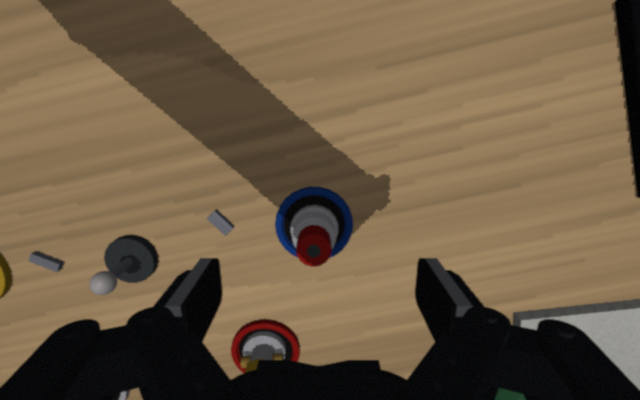

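The red cap is at about (313,246), which is world (0.4855, 0.217), and the top and side views agree. I'll move over it, descend and grip.

servo_tool(moves=[{"travel": [-2,24,20],"dr": [0,0,0]},{"travel": [-2,30,30],"dr": [0,0,0]},{"travel": [-1,17,20],"dr": [0,0,0]},{"travel": [0,0,25],"dr": [0,0,0]},{"travel": [0,0,25],"dr": [0,0,0]},{"travel": [0,0,20],"dr": [0,0,0]},{"travel": [0,0,15],"dr": [0,0,0]},{"travel": [0,0,7],"dr": [0,0,0]},{"travel": [0,0,0],"dr": [0,0,0]}])

```text
clock: 2.92
position: [0.4858, 0.2159, 0.0423]
ee_rot: [0.782, 0.624, -0.0, -0.0]
ft_force: [-0.4, -0.1, 0.2]
grip_width: 1.002
```

servo_tool(moves=[{"travel": [0,0,0],"dr": [0,0,0]},{"travel": [0,0,0],"dr": [0,0,0]},{"travel": [0,0,0],"dr": [0,0,0]},{"travel": [0,0,0],"dr": [0,0,0]},{"travel": [0,0,0],"dr": [0,0,0]},{"travel": [0,0,0],"dr": [0,0,0]}], claw=1, squeeze=50)

```text
clock: 3.68
position: [0.4882, 0.2183, 0.0452]
ee_rot: [0.781, 0.624, 0.004, -0.0]
ft_force: [-2.3, 5.4, 14.1]
grip_width: -0.004
```

```bash
python3 -c "
from h import *
o=manip.get_obs();print(o)
cv2.imwrite('pics/s3.png',manip.camera('side')[60:360,150:550])
for p in((.6495,-.137),(.6436,.1131)): print(local(p))
c=manip.calibration('top');print(ray(c,(425.2,260),.011))
"
```

```text
{'clock': 3.675, 'joint_pos': array([-0.7771,  0.2849,  0.3113,  1.8986, -0.107 ,  0.9668,  0.9309]), 'joint_velocities': array([ 0.0006,  0.0013, -0.0015, -0.0028, -0.0095,  0.003 , -0.0034]), 'tau': array([  2.4642, -41.2504,   5.7936, -24.5369,   1.6842,   0.6375,
        -0.0061]), 'position': array([0.4882, 0.2183, 0.0452]), 'ee_rot': array([ 0.7813,  0.6241,  0.0036, -0.0002]), 'ft_force': array([-2.2801,  5.4252, 14.0884]), 'torque': array([1.0545, 0.4534, 0.037 ]), 'grip_width': -0.003722086210771128}
[-310.8828  235.851    -0.9136]
[-68.2719 174.8316   0.2779]
[ 0.4486 -0.2108  0.011 ]
```

View pics/s3.png

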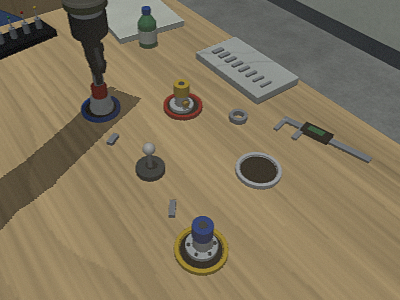

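```bash
python3 -c "
from h import *
o=manip.get_obs()
a=manip.camera('side');b=manip.camera('top');w=manip.camera('wrist')
for n in('side','top','wrist'): 
  c=manip.calibration(n);print(n,proj(c,o['position']),proj(c,[.4855,.217,.072]),proj(c,[.4855,.217,.044]))
z=lambda i,x,y,w_,h,s:cv2.resize(i[y:y+h,x:x+w_],None,fx=s,fy=s,interpolation=cv2.INTER_CUBIC)
cv2.imwrite('pics/z4.png',np.hstack([z(a,200,80,100,120,4),z(b,150,180,100,120,4)]))
cv2.imwrite('pics/w4.png',w)
"
```

```text
side [249.7226 152.1503] [247.3243 143.2868] [249.0056 153.2655]
top [202.0014 236.916 ] [199.7543 237.9427] [202.7794 238.3684]
wrist [317.3669 240.0474] [313.6697 258.6356] [313.9767 235.3634]
```

View pics/z4.png

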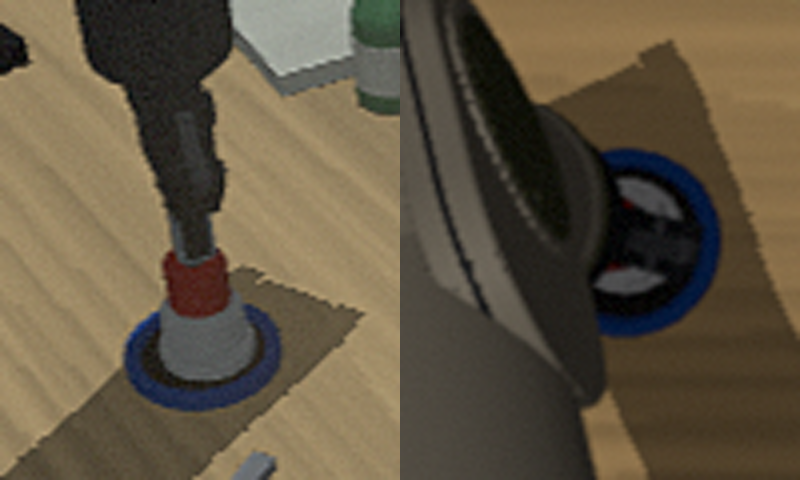

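View pics/w4.png

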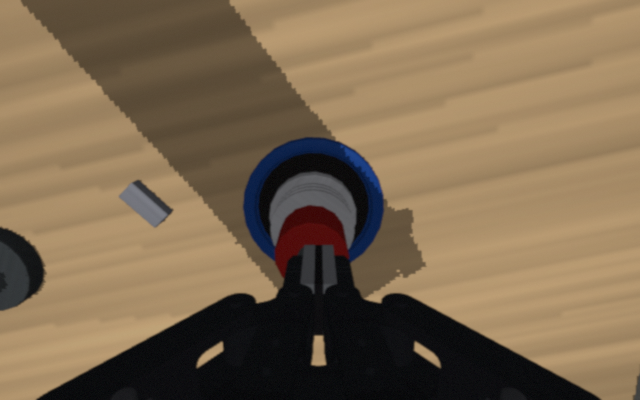

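```bash
python3 -c "
from h import *
o=manip.get_obs();c=manip.calibration('wrist');r=R.from_quat(o['ee_rot']);print(o['clock'],r.inv().apply(-c['view'][:3,:3].T@c['view'][:3,3]-o['position']))
P=lambda x,y,z:proj(c,o['position']+r.apply(np.array([x,y,z])/1000))
for z in(0,-13,-27,-40): print(z,'shut',P(-5,-11,z),P(5,-11,z),P(0,11,z),'open',P(-42.5,-11,z),P(42.5,-11,z),P(-42.5,11,z))
"
```

```text
3.875 [ 0.0003 -0.0743 -0.1696]
0 shut [308.1094 221.4645] [326.4931 221.4556] [317.336  258.1304] open [239.1515 221.4978] [395.413  221.4223] [241.851  258.1756]
-13 shut [307.3916 230.4618] [327.1351 230.4517] [317.302  269.4118] open [233.3317 230.4997] [401.1511 230.4139] [236.4362 269.4631]
-27 shut [306.4896 241.7687] [327.9418 241.757 ] [317.2594 283.5087] open [226.0178 241.8127] [408.3617 241.7129] [229.6699 283.5682]
-40 shut [305.4999 254.1736] [328.8268 254.1599] [317.213  298.8727] open [217.9933 254.225 ] [416.2722 254.1087] [222.295  298.9418]
```

servo_tool(moves=[{"travel": [0,0,-5],"dr": [0,0,0]},{"travel": [0,0,-5],"dr": [0,0,0]},{"travel": [0,0,-5],"dr": [0,0,0]}])

```text
clock: 4.25
position: [0.4857, 0.2152, 0.0574]
ee_rot: [0.782, 0.624, -0.0, -0.0]
ft_force: [-0.2, -0.1, -0.3]
grip_width: -0.003
```

```bash
python3 -c "
from h import *
o=manip.get_obs();print(o['position'],o['ft_force'],o['grip_width'])
a=manip.camera('side');w=manip.camera('wrist')
z=lambda i,x,y,w_,h,s:cv2.resize(i[y:y+h,x:x+w_],None,fx=s,fy=s,interpolation=cv2.INTER_CUBIC)
cv2.imwrite('pics/z5.png',np.hstack([z(a,200,80,100,120,4),z(w,240,150,130,156,400/130)[:480]]))
print(proj(manip.calibration('side'),o['position']),proj(manip.calibration('side'),o['position']+[0,0,.03]))
"
```

```text
[0.4857 0.2152 0.0574] [-0.2137 -0.0807 -0.262 ] -0.002836360003905911
[248.6569 148.9048] [246.8241 137.9745]
```

View pics/z5.png

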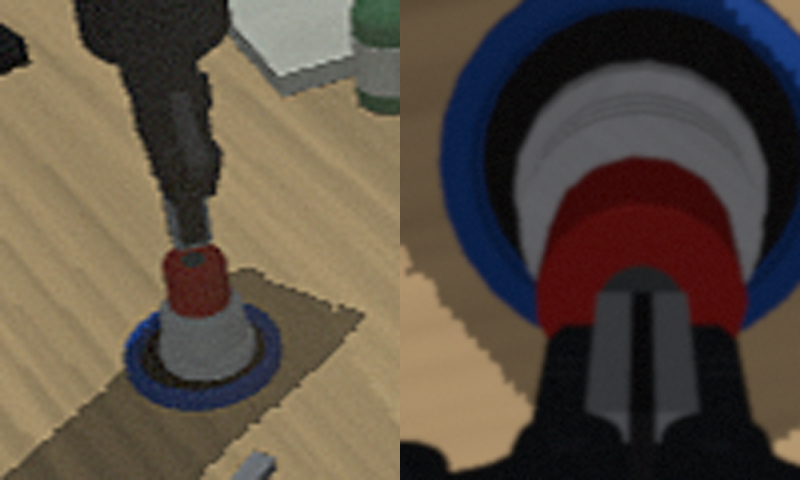

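The camera views and the contact force agree: the fingers shut on top of the cap, so the real fingertips are about 27 mm behind the reported TCP. With the tips on the cap top at z=0.072, the reported z was 0.045. I'll add that offset from here on. Next I'll open and descend to a reported z of about 0.011.

servo_tool(moves=[{"travel": [0,0,0],"dr": [0,0,0]},{"travel": [0,0,0],"dr": [0,0,0]},{"travel": [1,0,0],"dr": [0,0,0]},{"travel": [1,0,0],"dr": [0,0,0]},{"travel": [0,0,8],"dr": [0,0,0]},{"travel": [0,0,12],"dr": [0,0,0]},{"travel": [0,0,12],"dr": [0,0,0]},{"travel": [0,0,8],"dr": [0,0,0]},{"travel": [0,0,6],"dr": [0,0,0]},{"travel": [0,0,0],"dr": [0,0,0]}], claw=0)

```text
clock: 5.6
position: [0.4862, 0.2174, 0.011]
ee_rot: [0.782, 0.624, -0.0, -0.0]
ft_force: [0.7, 1.1, -0.4]
grip_width: 1.0
```

servo_tool(moves=[{"travel": [0,0,0],"dr": [0,0,0]},{"travel": [0,0,0],"dr": [0,0,0]},{"travel": [0,0,0],"dr": [0,0,0]},{"travel": [0,0,0],"dr": [0,0,0]},{"travel": [0,0,0],"dr": [0,0,0]}], claw=1, squeeze=50)

```text
clock: 6.22
position: [0.4867, 0.2176, 0.0119]
ee_rot: [0.782, 0.624, 0.0, 0.0]
ft_force: [-1.7, -0.8, 5.4]
grip_width: 0.406
```

Gripped: the opening is 0.406 × 85 = 34.5 mm, which matches the cap. Lifting and carrying to white.

servo_tool(moves=[{"travel": [0,0,-6],"dr": [0,0,0]},{"travel": [0,0,-14],"dr": [0,0,0]},{"travel": [0,0,-25],"dr": [0,0,0]},{"travel": [0,0,-30],"dr": [0,0,0]},{"travel": [0,0,-15],"dr": [0,0,0]},{"travel": [-15,11,0],"dr": [0,0,0]},{"travel": [-30,23,0],"dr": [0,0,0]},{"travel": [-35,27,0],"dr": [0,0,0]},{"travel": [-35,27,0],"dr": [0,0,0]},{"travel": [-35,27,0],"dr": [0,0,0]},{"travel": [-35,27,0],"dr": [0,0,0]},{"travel": [-35,27,0],"dr": [0,0,0]}])

```text
clock: 7.72
position: [0.6026, -0.0356, 0.1012]
ee_rot: [0.782, 0.624, -0.0, -0.0]
ft_force: [0.6, 1.1, -2.2]
grip_width: 0.41
```

servo_tool(moves=[{"travel": [-35,27,0],"dr": [0,0,0]},{"travel": [-30,23,0],"dr": [0,0,0]},{"travel": [-15,12,0],"dr": [0,0,0]},{"travel": [-8,6,0],"dr": [0,0,0]},{"travel": [0,0,0],"dr": [0,0,0]},{"travel": [0,0,0],"dr": [0,0,0]}])

```text
clock: 8.48
position: [0.6491, -0.1337, 0.1013]
ee_rot: [0.781, 0.624, 0.0, -0.0]
ft_force: [-1.5, -0.4, -2.6]
grip_width: 0.41
```

```bash
python3 -c "
from h import *
o=manip.get_obs();print(o['clock'],o['position'],o['ft_force'],o['grip_width'],local((.65,-.137)))
a=manip.camera('side');w=manip.camera('wrist')
cv2.imwrite('pics/p6.png',np.hstack([a[100:340,250:500],w[90:330,150:480]]))
"
```

```text
8.475 [ 0.6491 -0.1337  0.1013] [-1.492  -0.4224 -2.5924] 0.4103227872160644 [-3.0593  1.6364 -0.0037]
```

View pics/p6.png

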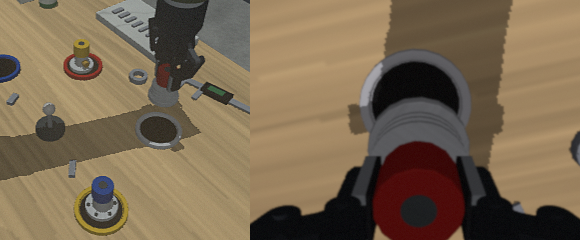

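The red housing is held upright above the white nest. Correcting by (-3, 2) and lowering gently.

servo_tool(moves=[{"travel": [-3,2,10],"dr": [0,0,0]},{"travel": [0,0,20],"dr": [0,0,0]},{"travel": [0,0,25],"dr": [0,0,0]},{"travel": [0,0,15],"dr": [0,0,0]},{"travel": [0,0,8],"dr": [0,0,0]},{"travel": [0,0,4],"dr": [0,0,0]},{"travel": [0,0,3],"dr": [0,0,0]},{"travel": [0,0,2],"dr": [0,0,0]},{"travel": [0,0,1],"dr": [0,0,0]},{"travel": [0,0,1],"dr": [0,0,0]},{"travel": [0,0,0],"dr": [0,0,0]}])

```text
clock: 9.95
position: [0.6504, -0.1388, 0.0124]
ee_rot: [0.782, 0.624, 0.0, -0.0]
ft_force: [0.3, -0.9, -3.1]
grip_width: 0.405
```

servo_tool(moves=[{"travel": [0,0,0.7],"dr": [0,0,0]},{"travel": [0,0,0.7],"dr": [0,0,0]},{"travel": [0,0,0.6],"dr": [0,0,0]},{"travel": [0,0,0],"dr": [0,0,0]}])

```text
clock: 10.45
position: [0.6507, -0.1388, 0.012]
ee_rot: [0.782, 0.624, 0.0, 0.0]
ft_force: [-6.8, 1.8, 11.9]
grip_width: 0.405
```

Floor contact registered at 12 N. Releasing, then rising and moving over the blue housing.

servo_tool(moves=[{"travel": [0,0,-1],"dr": [0,0,0]},{"travel": [0,0,0],"dr": [0,0,0]},{"travel": [0,0,0],"dr": [0,0,0]},{"travel": [0,0,0],"dr": [0,0,0]},{"travel": [0,0,-10],"dr": [0,0,0]},{"travel": [0,0,-30],"dr": [0,0,0]},{"travel": [0,0,-45],"dr": [0,0,0]},{"travel": [0,0,-45],"dr": [0,0,0]},{"travel": [-15,-24,-20],"dr": [0,0,0]},{"travel": [-28,-43,0],"dr": [0,0,0]},{"travel": [-28,-43,0],"dr": [0,0,0]},{"travel": [-28,-43,0],"dr": [0,0,0]}], claw=0)

```text
clock: 11.95
position: [0.4778, -0.2021, 0.162]
ee_rot: [0.782, 0.624, 0.0, 0.0]
ft_force: [-0.2, -0.3, 1.6]
grip_width: 1.0
```

servo_tool(moves=[{"travel": [-14,-20,0],"dr": [0,0,0]},{"travel": [-4,-6,0],"dr": [0,0,0]},{"travel": [0,0,0],"dr": [0,0,0]}])

```text
clock: 12.32
position: [0.4506, -0.2129, 0.1619]
ee_rot: [0.782, 0.624, 0.001, 0.0]
ft_force: [0.4, 0.1, -0.4]
grip_width: 1.0
```

```bash
python3 -c "
from h import *
o=manip.get_obs();print(o['clock'],o['position'],o['ft_force'],o['grip_width'])
wlook('w7','blue','yellow')
im=manip.camera('top');c=manip.calibration('top');cv2.imwrite('pics/t7.png',im)
for col in ('red','blue','white'):
  for b in blobs(mask(im,col)):
    u=cen(b)
    if 12<cv2.boundingRect(b)[2]<70 and u[1]>120: print(col,u,cv2.boundingRect(b),ray(c,u,.058)[:2],ray(c,u,.011)[:2])
"
```

```text
12.325 [ 0.4506 -0.2129  0.1619] [ 0.4227  0.119  -0.3818] 1.0004650821781367
blue [320.9539 193.0089] (300, 173, 43, 41) world [ 0.4534 -0.2102  0.058 ] local [2.8453 1.9121 0.0002]
yellow [317.5226 173.1006] (271, 127, 94, 93) world [ 0.4458 -0.2115  0.011 ] local [-0.1111 -5.2712 -0.0015]
red [261.4003 159.358 ] (239, 137, 46, 46) [0.635  0.1091] [0.6437 0.1131]
red [392.7885 152.0206] (384, 143, 19, 19) [ 0.6528 -0.1401] [ 0.6623 -0.1484]
blue [205.9222 240.3005] (183, 218, 47, 46) [0.4816 0.2083] [0.4827 0.2173]
blue [430.4035 264.3634] (424, 260, 14, 9) [ 0.4412 -0.2093] [ 0.4402 -0.221 ]
white [386.8983 157.8411] (365, 136, 45, 45) [ 0.6414 -0.1288] [ 0.6503 -0.1365]
white [259.934  167.9358] (248, 162, 26, 13) [0.6186 0.1115] [0.6264 0.1156]
```

View pics/w7.png

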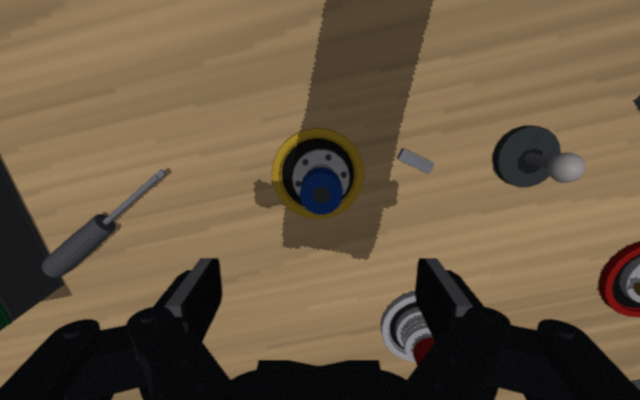

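The red housing stands 4 mm off centre in the white nest, which is within the 12 mm limit. The blue cap is at (321,193), almost straight below. Descending and gripping.

servo_tool(moves=[{"travel": [2,1,20],"dr": [0,0,0]},{"travel": [0,0,35],"dr": [0,0,0]},{"travel": [0,0,35],"dr": [0,0,0]},{"travel": [0,0,30],"dr": [0,0,0]},{"travel": [0,0,17],"dr": [0,0,0]},{"travel": [0,0,9],"dr": [0,0,0]},{"travel": [0,0,5],"dr": [0,0,0]},{"travel": [0,0,0],"dr": [0,0,0]}])

```text
clock: 13.48
position: [0.4517, -0.2115, 0.0107]
ee_rot: [0.782, 0.624, 0.0, 0.0]
ft_force: [0.2, 0.5, 0.3]
grip_width: 1.0
```

servo_tool(moves=[{"travel": [0,0,0],"dr": [0,0,0]},{"travel": [0,0,0],"dr": [0,0,0]},{"travel": [0,0,0],"dr": [0,0,0]},{"travel": [0,0,0],"dr": [0,0,0]},{"travel": [0,0,0],"dr": [0,0,0]}], claw=1)

```text
clock: 14.1
position: [0.4516, -0.2115, 0.0108]
ee_rot: [0.782, 0.624, 0.0, 0.0]
ft_force: [-0.9, 0.8, 5.9]
grip_width: 0.409
```

Gripped. Carrying at +100 mm, around the sphere via (0.565, 0), to the blue nest.

servo_tool(moves=[{"travel": [0,0,-6],"dr": [0,0,0]},{"travel": [0,0,-14],"dr": [0,0,0]},{"travel": [0,0,-30],"dr": [0,0,0]},{"travel": [0,0,-35],"dr": [0,0,0]},{"travel": [0,0,-15],"dr": [0,0,0]},{"travel": [18,6,0],"dr": [0,0,0]},{"travel": [38,10,0],"dr": [0,0,0]},{"travel": [43,11,0],"dr": [0,0,0]},{"travel": [43,11,0],"dr": [0,0,0]},{"travel": [43,11,0],"dr": [0,0,0]},{"travel": [43,11,0],"dr": [0,0,0]},{"travel": [40,-10,0],"dr": [0,0,0]}])

```text
clock: 15.6
position: [0.5596, 0.0416, 0.1085]
ee_rot: [0.781, 0.624, -0.001, -0.0]
ft_force: [-0.3, 0.0, -2.0]
grip_width: 0.406
```

servo_tool(moves=[{"travel": [38,-25,0],"dr": [0,0,0]},{"travel": [38,-25,0],"dr": [0,0,0]},{"travel": [35,-25,0],"dr": [0,0,0]},{"travel": [30,-20,0],"dr": [0,0,0]},{"travel": [14,-15,0],"dr": [0,0,0]},{"travel": [0,0,0],"dr": [0,0,0]},{"travel": [0,0,0],"dr": [0,0,0]}])

```text
clock: 16.48
position: [0.4866, 0.2138, 0.1096]
ee_rot: [0.782, 0.624, -0.001, 0.0]
ft_force: [1.2, -0.7, -2.0]
grip_width: 0.408
```

```bash
python3 -c "
from h import *
o=manip.get_obs();print(o['clock'],o['position'],o['ft_force'],o['grip_width'],local((.483,.2175)))
"
```

```text
16.475 [0.4866 0.2138 0.1096] [ 1.1566 -0.7046 -2.0254] 0.40758897536966315 [ 2.7823 -4.2912  0.0002]
```

servo_tool(moves=[{"travel": [3,-4,12],"dr": [0,0,0]},{"travel": [0,0,25],"dr": [0,0,0]},{"travel": [0,0,25],"dr": [0,0,0]},{"travel": [0,0,16],"dr": [0,0,0]},{"travel": [0,0,9],"dr": [0,0,0]},{"travel": [0,0,4],"dr": [0,0,0]},{"travel": [0,0,3],"dr": [0,0,0]},{"travel": [0,0,2],"dr": [0,0,0]},{"travel": [0,0,1],"dr": [0,0,0]},{"travel": [0,0,1],"dr": [0,0,0]},{"travel": [0,0,1],"dr": [0,0,0]},{"travel": [0,0,0],"dr": [0,0,0]}])

```text
clock: 17.98
position: [0.4834, 0.2182, 0.0114]
ee_rot: [0.782, 0.624, -0.0, -0.0]
ft_force: [0.5, -0.1, -2.0]
grip_width: 0.404
```

servo_tool(moves=[{"travel": [0,0,0.6],"dr": [0,0,0]},{"travel": [0,0,0.6],"dr": [0,0,0]},{"travel": [0,0,0],"dr": [0,0,0]}])

```text
clock: 18.35
position: [0.4836, 0.2183, 0.0108]
ee_rot: [0.782, 0.624, 0.0, -0.0]
ft_force: [-3.5, -0.4, 5.4]
grip_width: 0.407
```

Contact registered. Releasing, then going over to the yellow housing.

servo_tool(moves=[{"travel": [0,0,0],"dr": [0,0,0]},{"travel": [0,0,0],"dr": [0,0,0]},{"travel": [0,0,0],"dr": [0,0,0]},{"travel": [0,0,-10],"dr": [0,0,0]},{"travel": [0,0,-30],"dr": [0,0,0]},{"travel": [0,0,-45],"dr": [0,0,0]},{"travel": [0,0,-45],"dr": [0,0,0]},{"travel": [-8,20,-20],"dr": [0,0,0]},{"travel": [-16,42,0],"dr": [0,0,0]},{"travel": [-18,45,0],"dr": [0,0,0]},{"travel": [-16,42,0],"dr": [0,0,0]},{"travel": [-8,18,0],"dr": [0,0,0]}], claw=0)

```text
clock: 19.85
position: [0.6333, 0.1143, 0.1607]
ee_rot: [0.782, 0.623, -0.0, 0.001]
ft_force: [-0.6, 0.5, 0.3]
grip_width: 0.997
```

servo_tool(moves=[{"travel": [-3,8,0],"dr": [0,0,0]},{"travel": [0,0,0],"dr": [0,0,0]}])

```text
clock: 20.1
position: [0.6387, 0.1122, 0.1604]
ee_rot: [0.782, 0.624, 0.0, -0.0]
ft_force: [-0.7, -0.2, -0.1]
grip_width: 1.002
```

```bash
python3 -c "
from h import *
o=manip.get_obs();print(o['clock'],o['position'],o['ft_force'],o['grip_width'])
wlook('w8','yellow','red')
"
```

```text
20.1 [0.6387 0.1122 0.1604] [-0.68   -0.1719 -0.0736] 1.002434592006391
yellow [318.5357 191.294 ] (290, 169, 57, 48) world [0.6385 0.1138 0.058 ] local [0.657  0.1512 0.0004]
red [318.8319 180.614 ] (273, 136, 92, 91) world [0.6404 0.1137 0.011 ] local [1.0687 2.0663 0.0001]
red [ 42.4622 263.6157] (18, 239, 47, 48) world [ 0.6636 -0.1928  0.011 ] local [-292.7844   92.3451   -0.231 ]
```

View pics/w8.png

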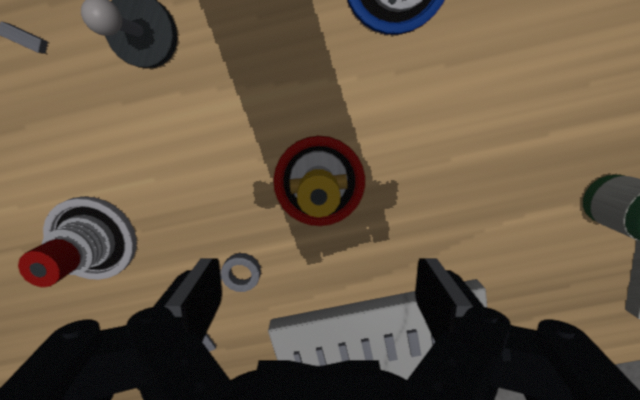

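The yellow cap is at (319,194), straight below. The stub lies along the jaw direction but tops out at z=35 mm, so I'll grip 3 mm higher than before.

servo_tool(moves=[{"travel": [1,1,20],"dr": [0,0,0]},{"travel": [0,0,35],"dr": [0,0,0]},{"travel": [0,0,35],"dr": [0,0,0]},{"travel": [0,0,28],"dr": [0,0,0]},{"travel": [0,0,16],"dr": [0,0,0]},{"travel": [0,0,8],"dr": [0,0,0]},{"travel": [0,0,4],"dr": [0,0,0]},{"travel": [0,0,0],"dr": [0,0,0]}])

```text
clock: 21.2
position: [0.6403, 0.1129, 0.0147]
ee_rot: [0.782, 0.624, 0.0, 0.0]
ft_force: [-0.2, 0.1, -0.1]
grip_width: 0.999
```

servo_tool(moves=[{"travel": [0,0,0],"dr": [0,0,0]},{"travel": [0,0,0],"dr": [0,0,0]},{"travel": [0,0,0],"dr": [0,0,0]},{"travel": [0,0,0],"dr": [0,0,0]},{"travel": [0,0,0],"dr": [0,0,0]}], claw=1)

```text
clock: 21.82
position: [0.6402, 0.1128, 0.0147]
ee_rot: [0.782, 0.624, 0.0, 0.0]
ft_force: [-2.4, -0.8, 6.1]
grip_width: 0.414
```

Carrying to the yellow nest. The path passes 80 mm to the side of the sphere, with 30 mm clearance above it.

servo_tool(moves=[{"travel": [0,0,-6],"dr": [0,0,0]},{"travel": [0,0,-14],"dr": [0,0,0]},{"travel": [0,0,-30],"dr": [0,0,0]},{"travel": [0,0,-35],"dr": [0,0,0]},{"travel": [0,0,-15],"dr": [0,0,0]},{"travel": [-18,0,0],"dr": [0,0,0]},{"travel": [-38,-5,0],"dr": [0,0,0]},{"travel": [-43,-14,0],"dr": [0,0,0]},{"travel": [-43,-14,0],"dr": [0,0,0]},{"travel": [-43,-14,0],"dr": [0,0,0]},{"travel": [-43,-14,0],"dr": [0,0,0]},{"travel": [-43,-15,0],"dr": [0,0,0]}])

```text
clock: 23.32
position: [0.5031, -0.1368, 0.1126]
ee_rot: [0.782, 0.623, -0.001, -0.001]
ft_force: [-0.8, -0.2, -1.7]
grip_width: 0.41
```

servo_tool(moves=[{"travel": [-40,-15,0],"dr": [0,0,0]},{"travel": [-32,-14,0],"dr": [0,0,0]},{"travel": [-12,-9,0],"dr": [0,0,0]},{"travel": [-4,-2,0],"dr": [0,0,0]},{"travel": [0,0,0],"dr": [0,0,0]},{"travel": [0,0,0],"dr": [0,0,0]}])

```text
clock: 24.08
position: [0.4478, -0.2104, 0.114]
ee_rot: [0.781, 0.624, -0.0, -0.0]
ft_force: [0.6, -0.1, -4.4]
grip_width: 0.406
```

```bash
python3 -c "
from h import *
o=manip.get_obs();print(o['clock'],o['position'],o['ft_force'],o['grip_width'],local((.4475,-.211)))
wlook('w9',None,'yellow')
"
```

```text
24.075 [ 0.4478 -0.2104  0.114 ] [ 0.614  -0.1451 -4.3889] 0.4059334868840289 [-0.6161 -0.2166 -0.    ]
yellow [318.8706 278.427 ] (266, 230, 105, 106) world [ 0.5295 -0.2279  0.011 ] local [ 1.3722 83.5716 -0.0088]
yellow [315.4961 179.2005] (262, 136, 109, 81) world [ 0.4373 -0.21    0.011 ] local [ -1.5367 -10.3417   0.001 ]
```

servo_tool(moves=[{"travel": [0,0,12],"dr": [0,0,0]},{"travel": [0,0,25],"dr": [0,0,0]},{"travel": [0,0,25],"dr": [0,0,0]},{"travel": [0,0,16],"dr": [0,0,0]},{"travel": [0,0,9],"dr": [0,0,0]},{"travel": [0,0,4],"dr": [0,0,0]},{"travel": [0,0,3],"dr": [0,0,0]},{"travel": [0,0,2],"dr": [0,0,0]},{"travel": [0,0,1],"dr": [0,0,0]},{"travel": [0,0,1],"dr": [0,0,0]},{"travel": [0,0,1],"dr": [0,0,0]},{"travel": [0,0,0],"dr": [0,0,0]}])

```text
clock: 25.68
position: [0.4472, -0.2115, 0.0151]
ee_rot: [0.782, 0.624, 0.0, -0.0]
ft_force: [-0.5, 0.1, -3.0]
grip_width: 0.407
```

servo_tool(moves=[{"travel": [0,0,0.6],"dr": [0,0,0]},{"travel": [0,0,0.6],"dr": [0,0,0]},{"travel": [0,0,0],"dr": [0,0,0]}])

```text
clock: 26.05
position: [0.4473, -0.2116, 0.0146]
ee_rot: [0.782, 0.624, 0.0, -0.0]
ft_force: [-3.8, 1.2, 8.3]
grip_width: 0.403
```

Contact registered. Releasing and going over the red housing in the white nest.

servo_tool(moves=[{"travel": [0,0,0],"dr": [0,0,0]},{"travel": [0,0,0],"dr": [0,0,0]},{"travel": [0,0,0],"dr": [0,0,0]},{"travel": [0,0,-10],"dr": [0,0,0]},{"travel": [0,0,-30],"dr": [0,0,0]},{"travel": [0,0,-45],"dr": [0,0,0]},{"travel": [0,0,-45],"dr": [0,0,0]},{"travel": [12,20,-16],"dr": [0,0,0]},{"travel": [27,43,0],"dr": [0,0,0]},{"travel": [27,43,0],"dr": [0,0,0]},{"travel": [27,43,0],"dr": [0,0,0]},{"travel": [15,24,0],"dr": [0,0,0]}], claw=0)

```text
clock: 27.55
position: [0.6418, -0.1427, 0.16]
ee_rot: [0.781, 0.625, 0.0, -0.0]
ft_force: [-0.0, 0.3, 0.1]
grip_width: 0.999
```

servo_tool(moves=[{"travel": [7,11,0],"dr": [0,0,0]},{"travel": [0,0,0],"dr": [0,0,0]},{"travel": [0,0,0],"dr": [0,0,0]}])

```text
clock: 27.92
position: [0.6512, -0.1414, 0.1605]
ee_rot: [0.782, 0.623, -0.0, 0.0]
ft_force: [-0.5, -0.5, -0.4]
grip_width: 0.997
```

```bash
python3 -c "
from h import *
o=manip.get_obs();print(o['clock'],o['position'],o['ft_force'],o['grip_width'],local((.6515,-.1395)))
wlook('w10','red',None)
"
```

```text
27.925 [ 0.6512 -0.1414  0.1605] [-0.5496 -0.4968 -0.4068] 0.9968906881262883 [ 1.8952 -0.0825 -0.0004]
red [581.4783 107.7294] (532, 58, 101, 101) world [0.6313 0.0773 0.058 ] local [208.3795 -68.31     0.0245]
red [320.9133 189.3973] (300, 166, 43, 47) world [ 0.6503 -0.1381  0.058 ] local [ 2.6704 -1.6904  0.0001]
```

servo_tool(moves=[{"travel": [2,0,20],"dr": [0,0,0]},{"travel": [0,0,35],"dr": [0,0,0]},{"travel": [0,0,35],"dr": [0,0,0]},{"travel": [0,0,29],"dr": [0,0,0]},{"travel": [0,0,17],"dr": [0,0,0]},{"travel": [0,0,8],"dr": [0,0,0]},{"travel": [0,0,4],"dr": [0,0,0]},{"travel": [0,0,0],"dr": [0,0,0]}])

```text
clock: 29.02
position: [0.653, -0.1383, 0.0126]
ee_rot: [0.782, 0.624, 0.0, 0.0]
ft_force: [-0.9, 0.3, -0.0]
grip_width: 0.998
```

servo_tool(moves=[{"travel": [0,0,0],"dr": [0,0,0]},{"travel": [0,0,0],"dr": [0,0,0]},{"travel": [0,0,0],"dr": [0,0,0]},{"travel": [0,0,0],"dr": [0,0,0]},{"travel": [0,0,0],"dr": [0,0,0]}], claw=1)

```text
clock: 29.65
position: [0.6529, -0.1383, 0.0125]
ee_rot: [0.782, 0.624, 0.0, 0.0]
ft_force: [0.1, -0.1, 5.2]
grip_width: 0.409
```

Gripped. Carrying to the red nest.

servo_tool(moves=[{"travel": [0,0,-6],"dr": [0,0,0]},{"travel": [0,0,-14],"dr": [0,0,0]},{"travel": [0,0,-30],"dr": [0,0,0]},{"travel": [0,0,-35],"dr": [0,0,0]},{"travel": [0,0,-15],"dr": [0,0,0]},{"travel": [15,-4,0],"dr": [0,0,0]},{"travel": [34,-9,0],"dr": [0,0,0]},{"travel": [44,-12,0],"dr": [0,0,0]},{"travel": [44,-12,0],"dr": [0,0,0]},{"travel": [44,-12,0],"dr": [0,0,0]},{"travel": [34,-9,0],"dr": [0,0,0]},{"travel": [20,-5,0],"dr": [0,0,0]}])

```text
clock: 31.15
position: [0.6418, 0.1085, 0.1102]
ee_rot: [0.781, 0.625, -0.001, -0.001]
ft_force: [-0.6, -0.7, -2.9]
grip_width: 0.408
```

servo_tool(moves=[{"travel": [8,-2,0],"dr": [0,0,0]},{"travel": [0,0,0],"dr": [0,0,0]},{"travel": [0,0,0],"dr": [0,0,0]}])

```text
clock: 31.52
position: [0.6433, 0.1111, 0.112]
ee_rot: [0.782, 0.623, -0.0, 0.0]
ft_force: [-0.6, -0.4, -2.4]
grip_width: 0.409
```

```bash
python3 -c "
from h import *
o=manip.get_obs();print(o['clock'],o['position'],o['ft_force'],o['grip_width'],local((.643,.1135)))
"
```

```text
31.525 [0.6433 0.1111 0.112 ] [-0.6131 -0.3596 -2.4066] 0.4093899186827864 [ 2.3003 -0.8354 -0.0019]
```

servo_tool(moves=[{"travel": [2,-1,12],"dr": [0,0,0]},{"travel": [0,0,25],"dr": [0,0,0]},{"travel": [0,0,25],"dr": [0,0,0]},{"travel": [0,0,16],"dr": [0,0,0]},{"travel": [0,0,9],"dr": [0,0,0]},{"travel": [0,0,4],"dr": [0,0,0]},{"travel": [0,0,3],"dr": [0,0,0]},{"travel": [0,0,2],"dr": [0,0,0]},{"travel": [0,0,1],"dr": [0,0,0]},{"travel": [0,0,1],"dr": [0,0,0]},{"travel": [0,0,1],"dr": [0,0,0]},{"travel": [0,0,0],"dr": [0,0,0]}])

```text
clock: 33.02
position: [0.6426, 0.1154, 0.013]
ee_rot: [0.782, 0.624, 0.0, -0.0]
ft_force: [-0.2, 0.5, -2.4]
grip_width: 0.403
```

servo_tool(moves=[{"travel": [0,0,0.6],"dr": [0,0,0]},{"travel": [0,0,0],"dr": [0,0,0]}])

```text
clock: 33.28
position: [0.6427, 0.1153, 0.0126]
ee_rot: [0.782, 0.624, 0.0, 0.0]
ft_force: [-0.6, -0.7, -1.4]
grip_width: 0.409
```

servo_tool(moves=[{"travel": [0,0,0.6],"dr": [0,0,0]},{"travel": [0,0,0],"dr": [0,0,0]}])

```text
clock: 33.52
position: [0.6428, 0.1153, 0.0125]
ee_rot: [0.782, 0.624, 0.0, -0.0]
ft_force: [-3.4, -0.6, 5.2]
grip_width: 0.41
```

servo_tool(moves=[{"travel": [0,0,0],"dr": [0,0,0]},{"travel": [0,0,0],"dr": [0,0,0]},{"travel": [0,0,0],"dr": [0,0,0]},{"travel": [0,0,-10],"dr": [0,0,0]},{"travel": [0,0,-30],"dr": [0,0,0]},{"travel": [0,0,-45],"dr": [0,0,0]},{"travel": [0,0,-45],"dr": [0,0,0]},{"travel": [20,0,-20],"dr": [0,0,0]},{"travel": [40,-10,0],"dr": [0,0,0]},{"travel": [45,-15,0],"dr": [0,0,0]},{"travel": [45,-15,0],"dr": [0,0,0]},{"travel": [45,-15,0],"dr": [0,0,0]}], claw=0)

```text
clock: 35.02
position: [0.6321, 0.3191, 0.1628]
ee_rot: [0.782, 0.624, 0.0, 0.0]
ft_force: [0.3, 0.5, -0.5]
grip_width: 1.004
```

servo_tool(moves=[{"travel": [40,-40,0],"dr": [0,0,0]},{"travel": [40,-40,0],"dr": [0,0,0]},{"travel": [20,-20,0],"dr": [0,0,0]},{"travel": [0,0,0],"dr": [0,0,0]},{"travel": [0,0,0],"dr": [0,0,0]}])

```text
clock: 35.65
position: [0.5579, 0.4361, 0.1623]
ee_rot: [0.782, 0.623, 0.0, 0.0]
ft_force: [0.5, -0.2, 0.2]
grip_width: 1.0
```

```bash
python3 -c "
from h import *
o=manip.get_obs();print(o['clock'],o['position'],o['ft_force'],o['grip_width'])
im=manip.camera('top');c=manip.calibration('top');s=manip.camera('side')
cv2.imwrite('pics/f.png',np.vstack([cv2.resize(im[100:300,150:480],(660,400),interpolation=cv2.INTER_CUBIC)[:,:],cv2.copyMakeBorder(s[110:310,180:510],0,0,0,330,cv2.BORDER_CONSTANT)]))
nest=dict(red=(.643,.1133),blue=(.483,.2174),yellow=(.4475,-.211))
for col in HUE:
  u0=np.array(proj(c,[*nest[col],.011])).astype(int);m=mask(im,col,110 if col=='yellow' else 130)
  k=np.zeros_like(m);cv2.circle(k,tuple(int(v) for v in u0),28,255,-1);m&=k
  cs=cv2.findContours(m,cv2.RETR_LIST,cv2.CHAIN_APPROX_NONE)[0]
  for q in sorted(cs,key=lambda q:-len(q))[:4]: print(col,cv2.boundingRect(q),ray(c,cen(q),.011)[:2],ray(c,cen(q),.058)[:2],nest[col])
"
```

```text
35.65 [0.5579 0.4361 0.1623] [ 0.5116 -0.1956  0.1919] 1.000220616869808
red (239, 137, 46, 46) [0.6437 0.1131] [0.6351 0.109 ] (0.643, 0.1133)
red (243, 141, 38, 38) [0.6435 0.1135] [0.6349 0.1094] (0.643, 0.1133)
red (247, 145, 20, 20) [0.6526 0.1226] [0.6436 0.1181] (0.643, 0.1133)
red (253, 151, 9, 9) [0.6527 0.1224] [0.6436 0.1179] (0.643, 0.1133)
yellow (397, 232, 56, 57) [ 0.4486 -0.2103] [ 0.4492 -0.1991] (0.4475, -0.211)
yellow (407, 241, 37, 39) [ 0.4489 -0.2108] [ 0.4495 -0.1995] (0.4475, -0.211)
yellow (414, 233, 21, 6) [ 0.497  -0.2083] [ 0.4953 -0.1972] (0.4475, -0.211)
yellow (411, 280, 16, 8) [ 0.4028 -0.1958] [ 0.4055 -0.1853] (0.4475, -0.211)
blue (186, 221, 40, 40) [0.4825 0.2178] [0.4815 0.2088] (0.483, 0.2174)
blue (183, 218, 47, 46) [0.4827 0.2172] [0.4817 0.2083] (0.483, 0.2174)
blue (194, 234, 9, 10) [0.4858 0.2327] [0.4847 0.223 ] (0.483, 0.2174)
```

View pics/f.png

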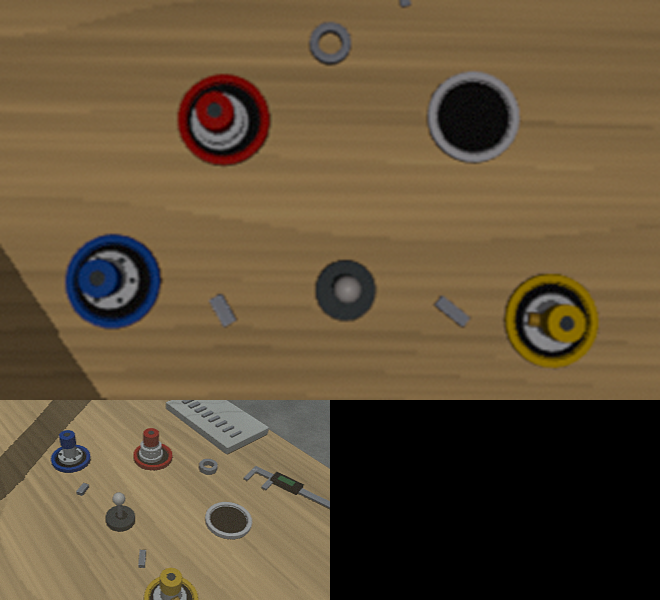

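The final view shows each housing upright in the nest of its own colour, white empty and the sphere still at (322,245). The caps are about 2–5 mm off their nest centres. Handing in.

```bash
python3 -c "
from workcell import manip
print(manip.get_obs()['clock']);print(manip.hand_in())"
```

```text
35.75
the job is handed in; nothing more can be done
None
```

The job is done and handed in at 35.75 s, inside the 99 s limit; `hand_in()` reports no verdict. I moved red to white, blue to its nest, yellow to its nest, then red from white to its nest, each set down slowly with 5 to 12 N of floor contact before release.

**What went wrong:** my first grip missed. The real fingertips are about 27 mm behind the reported TCP, so the fingers shut on top of the red cap, pressing with about 14 N. I checked this in the side and wrist views, allowed for the offset from then on, and every later grip read about 35 mm of opening against the 36 mm cap.

**Last checks:** the final top and side pictures show all three housings upright in their own nests, about 2 to 5 mm off centre by camera (limit 12 mm). The blue and yellow figures are rougher than red's, read by eye from the picture. White is empty, the sphere stands where it was, and the gripper is open and clear.

**Disagreements:** top and wrist readings of the same positions differed by up to 5 mm. I viewed 11 pictures of the 14 allowed.

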